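# Line up the kitchen canisters by height

## Task

Put the four white canisters away on the wooden board in order of height: each standing upright on the middle of its own cork round, the tallest on the round at the kettle's end and each next one shorter towards the toaster. Set them down rather than dropping them, knock none over, and leave the blue cup where it stands.

Things in the scene. Friction and masses are not known exactly. Their poses are not given: they have to be found in the camera images.
- canister_largest: The tallest of four white canisters, each a rigid one-piece thing with a pale wooden lid pressed in for good: 90 mm diameter, 165 mm high over all (white body 127 mm, lid 8 mm with its top 135 mm up, and on the lid's middle an upright round wooden knob 26 mm in diameter and 30 mm high, to lift it by). About 500 g. Origin: centre of the underside; z up along its axis.
- canister_large: The second tallest of four white canisters, each a rigid one-piece thing with a pale wooden lid pressed in for good: 80 mm diameter, 140 mm high over all (white body 102 mm, lid 8 mm with its top 110 mm up, and on the lid's middle an upright round wooden knob 26 mm in diameter and 30 mm high, to lift it by). About 400 g. Origin: centre of the underside; z up along its axis.
- canister_small: The third tallest of four white canisters, each a rigid one-piece thing with a pale wooden lid pressed in for good: 70 mm diameter, 115 mm high over all (white body 77 mm, lid 8 mm with its top 85 mm up, and on the lid's middle an upright round wooden knob 26 mm in diameter and 30 mm high, to lift it by). About 300 g. Origin: centre of the underside; z up along its axis.
- canister_smallest: The shortest of four white canisters, each a rigid one-piece thing with a pale wooden lid pressed in for good: 60 mm diameter, 90 mm high over all (white body 52 mm, lid 8 mm with its top 60 mm up, and on the lid's middle an upright round wooden knob 26 mm in diameter and 30 mm high, to lift it by). About 200 g. Origin: centre of the underside; z up along its axis.
- round_1: Cork round, 92 mm diameter, at the left-hand end (as the robot sees it; left is +y) of a row of four inlaid 100 mm apart in a wooden board (410 x 130 mm, 17 mm thick, fixed). Origin: centre of its top face, 17 mm above the worktop, level with what a canister stands on; x points across the board away from the robot, y along the row to the left.
- round_2: Cork round, 92 mm diameter, second from the left (as the robot sees it; left is +y) of a row of four inlaid 100 mm apart in a wooden board (410 x 130 mm, 17 mm thick, fixed). Origin: centre of its top face, 17 mm above the worktop, level with what a canister stands on; x points across the board away from the robot, y along the row to the left.
- round_3: Cork round, 92 mm diameter, third from the left (as the robot sees it; left is +y) of a row of four inlaid 100 mm apart in a wooden board (410 x 130 mm, 17 mm thick, fixed). Origin: centre of its top face, 17 mm above the worktop, level with what a canister stands on; x points across the board away from the robot, y along the row to the left.
- round_4: Cork round, 92 mm diameter, at the right-hand end (as the robot sees it; left is +y) of a row of four inlaid 100 mm apart in a wooden board (410 x 130 mm, 17 mm thick, fixed). Origin: centre of its top face, 17 mm above the worktop, level with what a canister stands on; x points across the board away from the robot, y along the row to the left.
- kettle: Black and steel electric kettle, 170 mm base, 246 mm high, fixed. It stands beyond one end of the board, on the left or on the right; a steel and black toaster stands beyond the other end. Origin: centre of the base, on the worktop.
- cup: Blue espresso cup, 62 mm diameter at the rim, 58 mm high, with a handle, standing loose among the canisters; it is not to be moved. Origin: centre of the underside.
Mind the look-alikes: they are no part of the job. Leave any purple or yellow look-alike of the canister_largest alone.

How it is judged (in metres and radians):
At the end, for the whole second after the job is handed in: From the kettle end of the board the cork rounds carry the tallest, second, third and shortest canister, each within 15 mm of its round's centre, underside 13 to 21 mm above the worktop, upright within 0.08 rad, at rest, released; the blue cup within 30 mm of its start (((world y of kettle above 0 m and horizontal distance between canister_largest and round_1 below 0.015 m and horizontal distance between canister_large and round_2 below 0.015 m and horizontal distance between canister_small and round_3 below 0.015 m and horizontal distance between canister_smallest and round_4 below 0.015 m) or (not (world y of kettle above 0 m) and horizontal distance between canister_largest and round_4 below 0.015 m and horizontal distance between canister_large and round_3 below 0.015 m and horizontal distance between canister_small and round_2 below 0.015 m and horizontal distance between canister_smallest and round_1 below 0.015 m)) and height (world z) of canister_largest between 0.013 and 0.021 m and angle between each of canister_largest, canister_large, canister_small, canister_smallest's own z axis and vertical below 0.08 rad and linear speed of each of canister_largest, canister_large, canister_small, canister_smallest below 0.02 m/s and angular speed of each of canister_largest, canister_large, canister_small, canister_smallest below 0.2 rad/s and contact force between the fingers and canister_largest below 0.05 N and height (world z) of canister_large between 0.013 and 0.021 m and contact force between the fingers and canister_large below 0.05 N and height (world z) of canister_small between 0.013 and 0.021 m and contact force between the fingers and canister_small below 0.05 N and height (world z) of canister_smallest between 0.013 and 0.021 m and contact force between the fingers and canister_smallest below 0.05 N and distance of cup from where it was at the start of the episode below 0.03 m); the robot touches nothing.
It fails at once if a canister is knocked over (tilted more than 45 degrees) (angle between any of canister_largest, canister_large, canister_small, canister_smallest's own z axis and vertical above 0.785 rad).
It fails at once if a canister is dropped or thrown (out of the fingers and faster than 0.7 m/s, a fall of 25 mm) ((linear speed of canister_largest above 0.7 m/s and contact force between the fingers and canister_largest below 0.05 N) or (linear speed of canister_large above 0.7 m/s and contact force between the fingers and canister_large below 0.05 N) or (linear speed of canister_small above 0.7 m/s and contact force between the fingers and canister_small below 0.05 N) or (linear speed of canister_smallest above 0.7 m/s and contact force between the fingers and canister_smallest below 0.05 N)).
It fails at once if the blue cup is shifted by more than 30 mm or tipped (distance of cup from where it was at the start of the episode above 0.03 m or angle between cup's own z axis and vertical above 0.5 rad).
It also fails if it takes over 118 s, if anything falls off the work surface, if the arm or the gripper's body presses on something with over 40 N, if the wrist force passes 120 N, or if a joint passes its speed limit or range.

## Robot

A 6-joint arm with a two-finger parallel gripper is mounted at the origin on the work surface. World frame = base frame: x ahead of the robot, y to its left, z up, the work surface at z = 0. Lengths are in m, angles in degrees, forces in N, time in s.
With the tool pointing down it reaches from about 0.225 to 0.875 m from the base axis. Payload 3.4 kg.
Tool frame: the origin (TCP) lies on the centre line of the jaws, within the pads' length; the fingertips stand 11 mm ahead of it and the grasp point (between the pads) lies 8 mm behind it; z points along the fingers, y is the line along which they close (so a half turn about z gives the same grasp; the last joint's range is limited). The gripper opens to 85 mm and grips with 20 to 120 N. Pads are 22 mm wide; open, the fingers measure 114 mm over their backs; the gripper's body (76 mm by 85 mm) begins 54 mm behind the grasp point. The pads swing forward as they close: fully open they stand 13 mm farther back than shut.
Start: joints at [-84.225, 15.808, 86.224, -0, 77.962, -6.933], TCP at [0.126, -0.561, 0.221] pointing down, gripper open.
Joint ranges: [-165.64, 165.64], [-43.16, 119.46], [12.63, 154.43], [-67.54, 247.53], [6.08, 155.33], [-154.97, 154.97]. Speed limits (degrees/s): [147.25, 147.25, 180, 180, 180, 180].

## Interface

Orientations are given as [roll, pitch, yaw] about the fixed x, y, z axes, in that order (R = Rz(yaw) Ry(pitch) Rx(roll)).
In Python, from rig import bot gives the robot as it stands.
- The arm moves only by the tool move_arm, never from a script. Its argument "series" is a list of rows, each a list of 5 numbers: the shift along the world's x, y, z in m, then the turn about the world's z in degrees, then the opening in per cent of the stroke, from 0 (shut) to 100 (fully open). A call has 1 to 12 rows; each row shifts and turns the commanded pose from where the row before left it; what a row does not reach is not made up. A row lasts 1/10 s, in which the tool goes at most 50 mm and 8.59 degrees, less where a joint would pass 70% of its speed; a pose out of reach is approached as far as the arm can. A call with a gripper value outside its range is refused whole. The fingers move at their own pace and stop on an object; "grip_force" is the grip in N (left out, the last holds). Time passes only in rows, so rows that do not move let the fingers close. It gives the time, the measured TCP pose, the force, the opening and the grip force at its end, in the units of the state.
- bot.observe(): the state, without advancing time (a new reading comes with each control period).
- bot.camera(name): name is "scene" or "side" or "wrist"; returns the picture (480x640x3 uint8, red, green, blue); there is no depth.
- bot.camera_params(name): a dict with "vfov" (degrees; the focal length in pixels is half the picture's height over the tangent of half this angle, whatever the lens; pixels are square), "cx", "cy" (the principal point, pixels), "xyz" and "rotation" of the camera in the world; the wrist camera has in their place "hand_eye" (4x4, takes a point from camera to tool coordinates, whose origin is the TCP and whose axes are the flange's). Camera axes: x right, y down, z forward; pixel columns grow to the right and rows downward; lengths in m; the calibration is good to about 2 mm. A picture is of the moment at which its call begins: read the wrist's pose just before it. camera_params takes no time and is no camera call.
- bot.close_job(): hands the job in; it is judged then, once.
The state is a dict: "time": time; "joint_pos": joint angles; "dq": joint speeds; "joint_efforts": joint torques, N m; "eef_pos": TCP position; "orientation": TCP orientation; "wrist_force": force on the tool from outside, world axes, zero at the start; "ft_torque": the same for the moment, N m; "opening": opening from 0.0 (shut) to 1.0 (fully open); "grip_force": force on a finger pad.
Only numpy, scipy, OpenCV 4.12 (cv2) and the standard library are available. Lean on these libraries where they do the work, as an engineer would, in place of code of your own. Each camera call takes 0.05 s, during which the arm holds its last target. There are 200 camera calls.

## Working session

There is one attempt and no reset: what is moved stays moved. The work goes in short steps, Python scripts to look and compute and a tool call to move; the robot and the scene stay as the last step left them, time stands still between calls to the robot, and variables do not carry over. Pictures are saved under pics/ and viewed, at most 14 in all, crops included, and the job is handed in when it is done.

Besides the shell and the picture viewer there is one more tool, called after ">>>" as a command line: name --pt "numbers of a row" for each row, then --argument value for the rest. move_arm: Moves the arm, as the interface text tells. Its arguments: {"type":"object","properties":{"series":{"type":"array","items":{"type":"array","items":{"type":"number"}}},"grip_force":{"type":"number"}},"required":["series"]}

```bash
mkdir -p pics
python3 - <<'E'
from rig import bot
import cv2
for n in ("scene","side"):
    p=bot.camera_params(n); print(n,p)
    cv2.imwrite(f"pics/{n}0.png",bot.camera(n)[:,:,::-1])
print(bot.camera_params("wrist")); print(bot.observe())
E
```

```text
scene {'vfov': 51.27424621951264, 'cx': 319.0414236224416, 'cy': 236.84989174713675, 'xyz': array([1.17608758, 0.70234763, 0.89746485]), 'rotation': array([-1.31403907e+02,  5.16146952e-02,  1.35410985e+02])}
side {'vfov': 56.75946978690359, 'cx': 323.18276393156447, 'cy': 236.40150534416708, 'xyz': array([ 1.17331121, -0.64896721,  0.67928852]), 'rotation': array([-123.59383274,    0.69668879,   44.26252275])}
{'vfov': 71.11386781101588, 'cx': 318.14797820369887, 'cy': 243.83845529730783, 'hand_eye': array([[-1.17177127e-03, -9.49620057e-01, -3.13401300e-01,
         8.02041327e-02],
       [ 9.99999142e-01, -1.29629915e-03,  1.88963496e-04,
        -8.18294582e-04],
       [-5.85705366e-04, -3.13400810e-01,  9.49620761e-01,
        -1.53810034e-01],
       [ 0.00000000e+00,  0.00000000e+00,  0.00000000e+00,
         1.00000000e+00]])}
{'time': 0.1, 'joint_pos': array([-8.42239057e+01,  1.58432794e+01,  8.62865629e+01, -2.08282248e-04,
        7.79626591e+01, -6.93122804e+00]), 'dq': array([-0.11033945, -0.05648497, -0.15972306, -0.08403435,  0.09147223,
       -0.01033511]), 'joint_efforts': array([ 1.19914759e-03, -4.17698371e+01, -2.46404940e+01, -2.13168291e-04,
        5.82957655e-03, -7.30205784e-06]), 'eef_pos': array([ 0.12644341, -0.56043421,  0.22024315]), 'orientation': array([-1.79908150e+02, -1.09607248e-02,  1.27073572e+01]), 'wrist_force': array([ 0.12708249,  0.67325733, -0.44072381]), 'ft_torque': array([-0.00814913,  0.04970224, -0.01279444]), 'grip_force': 0.0, 'opening': 0.999377263523921}
```

View pics/scene0.png

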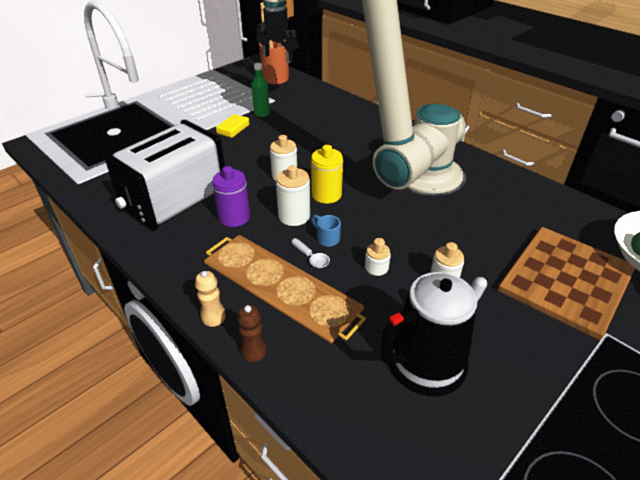

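View pics/side0.png

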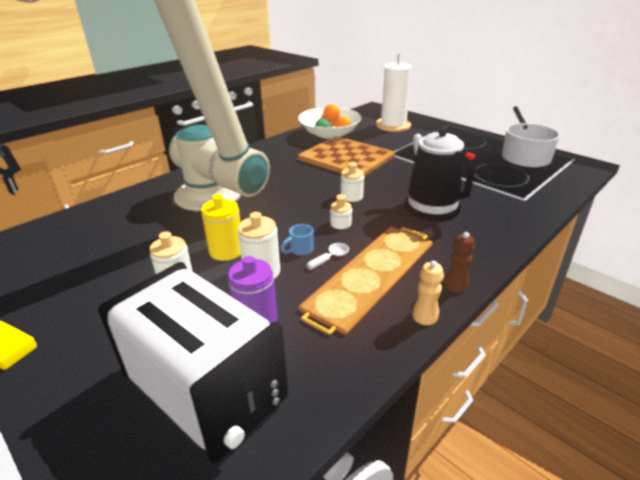

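The scene view shows the kettle at the right (435,320), which is +y. The board rounds are at (237,254) to (330,310). The white knob tops are at (283,138), (292,169), (378,241) and (449,246), the cup is at (328,228), and the yellow and purple look-alikes are at (327,152) and (230,171). The side view shows the white knobs at (166,236), (256,216), (340,199) and (352,167). I'll triangulate these.

```bash
cat > h.py <<'E'
import numpy as np, cv2
from rig import bot
from scipy.spatial.transform import Rotation as R
def cam(n,obs=None):
    p=bot.camera_params(n); f=240/np.tan(np.radians(p['vfov']/2))
    if n=='wrist':
        T=np.eye(4);T[:3,:3]=R.from_euler('xyz',obs['orientation'],degrees=True).as_matrix();T[:3,3]=obs['eef_pos']
        T=T@p['hand_eye']; return f,p['cx'],p['cy'],T[:3,3],T[:3,:3]
    return f,p['cx'],p['cy'],np.array(p['xyz']),R.from_euler('xyz',p['rotation'],degrees=True).as_matrix()
def ray(c,uv):
    f,cx,cy,o,M=c; d=M@np.array([(uv[0]-cx)/f,(uv[1]-cy)/f,1]); return o,d/np.linalg.norm(d)
def atz(c,uv,z):
    o,d=ray(c,uv); return o+d*(z-o[2])/d[2]
def proj(c,P):
    f,cx,cy,o,M=c; q=M.T@(np.array(P)-o); return np.array([cx+f*q[0]/q[2],cy+f*q[1]/q[2]])
def tri(a,ua,b,ub):
    o1,d1=ray(a,ua);o2,d2=ray(b,ub)
    t=np.linalg.lstsq(np.c_[d1,-d2],o2-o1,rcond=None)[0]; p,q=o1+t[0]*d1,o2+t[1]*d2
    return (p+q)/2,np.linalg.norm(p-q)
E
python3 - <<'E'
from h import *
np.set_printoptions(precision=4,suppress=True)
a,b=cam('scene'),cam('side')
for n,u,v in [("A",(283,138),(166,236)),("B",(292,169),(256,216)),("C",(378,241),(340,199)),("D",(449,246),(352,167)),("cup",(328,220),(301,230)),("yel",(327,150),(219,200)),("pur",(230,169),(249,262))]:
    print(n,*tri(a,u,b,v))
for u,v in zip([(237,254),(265,271),(295,290),(330,310)],[(336,304),(362,279),(383,260),(403,242)]):
    print(atz(a,u,.017),atz(b,v,.017),tri(a,u,b,v))
E
```

```text
A [ 0.3351 -0.305   0.134 ] 0.0031083130784824884
B [ 0.4504 -0.1367  0.1591] 0.0014603013401090384
C [0.4403 0.1576 0.083 ] 0.005522965970715671
D [0.3576 0.3015 0.1061] 0.006913517978340042
cup [ 0.4507 -0.003   0.0607] 0.006236230200364281
yel [ 0.3123 -0.1441  0.1528] 0.003872611351862608
pur [ 0.5689 -0.2521  0.1558] 0.009128308724466483
[ 0.6719 -0.1098  0.017 ] [ 0.6789 -0.113   0.017 ] (array([ 0.6738, -0.1102,  0.0148]), np.float64(0.005553585010144023))
[ 0.6602 -0.0123  0.017 ] [ 0.6644 -0.0076  0.017 ] (array([ 0.664 , -0.0092,  0.0196]), np.float64(0.003877604805853202))
[0.6503 0.0865 0.017 ] [0.6542 0.0854 0.017 ] (array([0.6518, 0.0869, 0.0165]), np.float64(0.00308966816183212))
[0.6351 0.1881 0.017 ] [0.6435 0.1844 0.017 ] (array([0.638 , 0.1885, 0.0154]), np.float64(0.00658583389658068))
```

Heights identify the canisters: B is 159 mm, the largest. A is 134 mm, so large. D is 106 mm, so small. C is 83 mm, so smallest. The kettle is at +y, so largest goes on round_1. Next I'll go above B for a closer look, which also serves as the confirming view.

>>> move_arm --pt "0.0 0.01 0.03 0 55" --pt "0.02 0.035 0.02 0 55" --pt "0.025 0.037 0.02 0 55" --pt "0.025 0.037 0.015 0 55" --pt "0.026 0.037 0.015 0 55" --pt "0.026 0.037 0.015 -2 55" --pt "0.026 0.037 0.015 -2 55" --pt "0.026 0.037 0.015 -2 55" --pt "0.026 0.037 0.015 -2 55" --pt "0.026 0.037 0.01 -2 55" --pt "0.026 0.037 0.01 -2 55" --pt "0.02 0.03 0 0 55" --grip_force 80

```text
time: 1.3
eef_pos: [0.3998, -0.151, 0.4022]
orientation: [179.9, -0.1, 0.7]
wrist_force: [0.6, -1.3, -0.1]
opening: 0.548
grip_force: 0.0
```

Run:
```python
from h import *
o=bot.observe(); im=bot.camera('wrist'); cv2.imwrite('pics/w1.png',im[:,:,::-1]); print(o['eef_pos'],o['orientation'],o['opening'],o['time'])
c=cam('wrist',o)
for n,P in [("A",(.3351,-.305,.14)),("B",(.4504,-.1367,.165)),("C",(.4403,.1576,.09)),("cup",(.4507,-.003,.058))]: print(n,proj(c,P))
```

```text
[ 0.39982569 -0.15100211  0.40222625] [ 1.79944725e+02 -1.44101065e-01  7.48363711e-01] 0.5480053731064005 1.3
A [434.99019822 251.05790124]
B [306.40969674 160.83728237]
C [ 90.35350808 161.66547008]
cup [215.57708643 153.83163428]
```

View pics/w1.png

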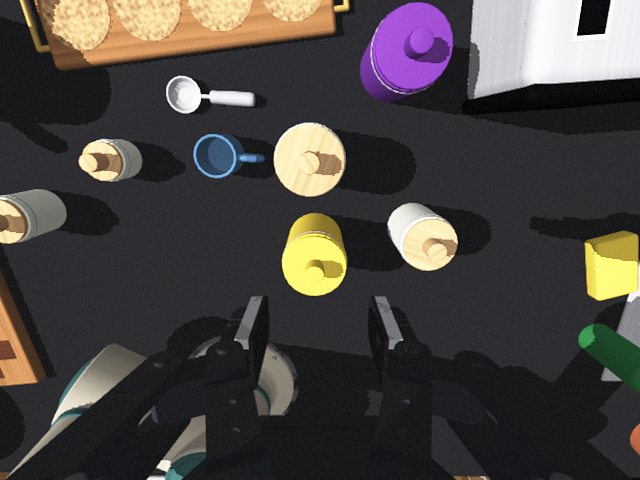

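The wrist view shows B's lid centre at about (310,160) with the knob at (308,161). A's knob is at (436,248), C's at (88,161), and the cup is at (216,156). The tallest-canister candidates are white (310,160), yellow (315,265) and purple (420,40). White fits the description, and I'll confirm it in a crop.

Run:
```python
from h import *
im=cv2.imread('pics/w1.png'); cv2.imwrite('pics/w1c.png',cv2.resize(im[110:290,260:480],None,fx=3,fy=3,interpolation=cv2.INTER_CUBIC))
```

```text
(no output)
```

View pics/w1c.png

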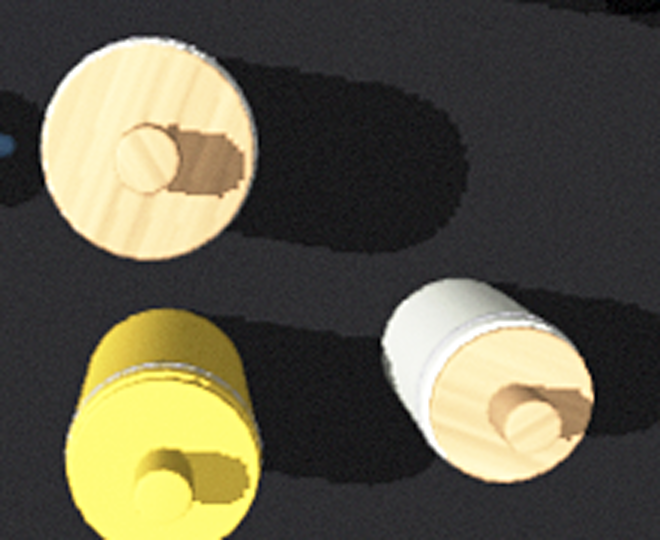

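The crop confirms a white body with a pale wooden lid. B's knob top is at (309.7,163.0) and A's at (438.3,252.3).

Run:
```python
from h import *
o=bot.observe(); c=cam('wrist',o)
print("B",atz(c,(309.7,163),.165),atz(c,(309.7,159.5),.135),"A",atz(c,(438.3,252.3),.14),"C",atz(c,(88,161),.09),"cup",atz(c,(216,156),.058))
print(o['eef_pos'])
```

```text
B [ 0.45067812 -0.13430395  0.165     ] [ 0.45247935 -0.13343307  0.135     ] A [ 0.3376425  -0.30320701  0.14      ] C [0.44205177 0.16798634 0.09      ] cup [0.44967879 0.00351322 0.058     ]
[ 0.40201784 -0.14656223  0.40147922]
```

>>> move_arm --pt "0.01 0.002 -0.01 0 55" --pt "0.015 0.003 -0.025 0 55" --pt "0.015 0.003 -0.035 0 55" --pt "0.008 0.001 -0.035 0 55" --pt "0 0 -0.03 0 55" --pt "0 0 -0.015 0 55" --pt "0 0 0 0 55" --pt "0 0 0 0 55" --pt "0 0 0 0 55"

```text
time: 2.25
eef_pos: [0.447, -0.1448, 0.2519]
orientation: [179.9, -0.1, 0.7]
wrist_force: [0.5, -0.3, -0.4]
opening: 0.55
grip_force: 0.0
```

Run:
```python
from h import *
o=bot.observe(); im=bot.camera('wrist'); cv2.imwrite('pics/w2.png',im[:,:,::-1]); print(o['eef_pos'],o['orientation'],o['opening'],o['time'])
c=cam('wrist',o)
print(proj(c,(.4497,-.1373,.165)),proj(c,o['eef_pos']-[0,0,.085]))
```

```text
[ 0.44701123 -0.14483667  0.25194847] [ 1.79932290e+02 -9.63396782e-02  6.54646885e-01] 0.549577988837389 2.25
[308.96135545 241.31395766] [318.9382472  245.61107063]
```

View pics/w2.png

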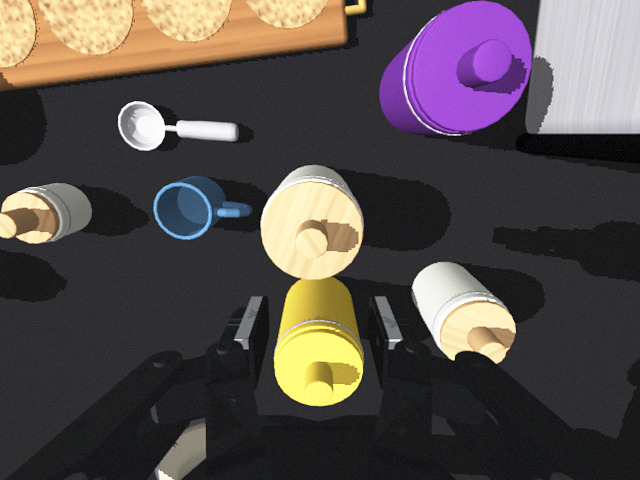

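Knob top is at (311,242), which matches the estimate of about (0.450,-0.139). I'll descend and grip.

>>> move_arm --pt "0.003 0.006 -0.01 0 55" --pt "0 0 -0.025 0 55" --pt "0 0 -0.025 0 55" --pt "0 0 -0.025 0 55" --pt "0 0 -0.012 0 55" --pt "0 0 -0.004 0 55" --pt "0 0 0 0 55" --pt "0 0 0 0 0" --pt "0 0 0 0 0" --pt "0 0 0 0 0" --pt "0 0 0 0 0" --pt "0 0 0 0 0"

```text
time: 3.5
eef_pos: [0.4504, -0.139, 0.1514]
orientation: [179.9, -0.2, 0.7]
wrist_force: [-0.9, -2.2, 6.3]
opening: 0.24
grip_force: 78.4
```

>>> move_arm --pt "0 0 0.005 0 0" --pt "0 0 0.015 0 0" --pt "0 0 0.025 0 0" --pt "0 0 0.03 0 0" --pt "0 0 0.03 0 0" --pt "0.005 0.008 0.03 0 0" --pt "0.011 0.02 0.025 0 0" --pt "0.014 0.022 0.015 0 0" --pt "0.015 0.024 0.005 0 0" --pt "0.015 0.024 0 0 0" --pt "0.015 0.024 0 0 0" --pt "0.015 0.024 0 0 0"

```text
time: 4.7
eef_pos: [0.5387, 0.0097, 0.3283]
orientation: [-179.9, 0.3, 0.7]
wrist_force: [-0.2, 0.2, -6.1]
opening: 0.236
grip_force: 78.9
```

>>> move_arm --pt "0.014 0.02 0 0 0" --pt "0.01 0.012 0 0 0" --pt "0.005 0.004 0 0 0" --pt "0 0 0 0 0" --pt "0 0 0 0 0" --pt "0 0 0 0 0" --pt "0 0 0 0 0" --pt "0 0 0 0 0"

```text
time: 5.5
eef_pos: [0.5682, 0.0435, 0.3303]
orientation: [180.0, -0.0, 0.7]
wrist_force: [-0.8, 1.0, -5.5]
opening: 0.241
grip_force: 79.0
```

Run:
```python
from h import *
o=bot.observe(); im=bot.camera('wrist'); cv2.imwrite('pics/w3.png',im[:,:,::-1]); print(o['eef_pos'],o['orientation'],o['opening'],o['grip_force'],o['wrist_force'],o['time'])
c=cam('wrist',o)
print([proj(c,P).round() for P in [(.638,.187,.017),(.652,.087,.017),(.663,-.01,.017),(.675,-.111,.017)]])
```

```text
[0.56823544 0.04348365 0.33032382] [ 1.79985007e+02 -2.30171353e-02  6.58385528e-01] 0.24090387373932926 78.99240374565125 [-0.77098658  0.9508636  -5.45458398] 5.5
[array([211., 140.]), array([286., 130.]), array([360., 122.]), array([438., 113.])]
```

View pics/w3.png

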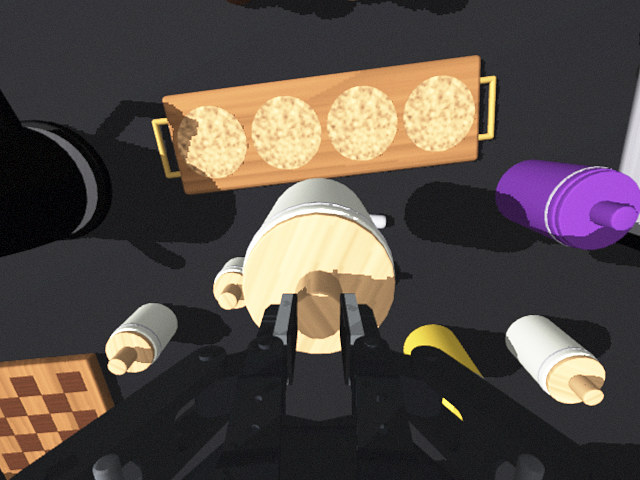

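The rounds' centres are at (210,142), (287,132), (362,123) and (440,113). Knob tops are C (228,298), D (121,363) and A (592,393).

Run:
```python
from h import *
np.set_printoptions(precision=4,suppress=True)
o=bot.observe(); c=cam('wrist',o)
P=np.array([atz(c,u,.017)[:2] for u in [(211,142),(287,132),(362,123),(440,113)]]); print(P)
m=P.mean(0); d=P[0]-P[3]; d/=np.linalg.norm(d); print(m,d,[m+d*k for k in (.15,.05,-.05,-.15)])
for n,u,z in [("C",(228,298),.09),("D",(121,363),.115),("A",(592,393),.14)]: print(n,atz(c,u,z))
```

```text
[[ 0.6356  0.1875]
 [ 0.6493  0.0861]
 [ 0.6616 -0.0123]
 [ 0.6748 -0.113 ]]
[0.6553 0.0371] [-0.1294  0.9916] [array([0.6359, 0.1858]), array([0.6489, 0.0867]), array([ 0.6618, -0.0125]), array([ 0.6747, -0.1117])]
C [0.4428 0.1605 0.09  ]
D [0.3596 0.3003 0.115 ]
A [ 0.3398 -0.3047  0.14  ]
```

>>> move_arm --pt "0.004 0.008 0 0 0" --pt "0.009 0.018 0 0 0" --pt "0.012 0.025 0 0 0" --pt "0.013 0.028 0 0 0" --pt "0.012 0.027 -0.01 0 0" --pt "0.009 0.02 -0.02 0 0" --pt "0.006 0.011 -0.025 0 0" --pt "0.003 0.0055 -0.025 0 0" --pt "0 0 -0.025 0 0" --pt "0 0 -0.02 0 0" --pt "0 0 -0.01 0 0" --pt "0 0 0 0 0"

```text
time: 6.75
eef_pos: [0.6356, 0.1868, 0.1931]
orientation: [180.0, 0.2, 0.7]
wrist_force: [0.1, 0.1, -7.5]
opening: 0.238
grip_force: 79.0
```

>>> move_arm --pt "0 0 -0.01 0 0" --pt "0 0 -0.005 0 0" --pt "0 0 0 0 0" --pt "0 0 0 0 0"

```text
time: 7.15
eef_pos: [0.6365, 0.1865, 0.1805]
orientation: [-180.0, -0.0, 0.7]
wrist_force: [-0.4, 0.5, -7.0]
opening: 0.234
grip_force: 79.1
```

>>> move_arm --pt "0 0 -0.005 0 0" --pt "0 0 -0.004 0 0" --pt "0 0 -0.002 0 0" --pt "0 0 -0.001 0 0" --pt "0 0 0 0 0" --pt "0 0 0 0 0"

```text
time: 7.75
eef_pos: [0.6366, 0.1865, 0.1687]
orientation: [180.0, -0.0, 0.7]
wrist_force: [-1.0, -0.7, -1.2]
opening: 0.233
grip_force: 79.9
```

Contact is made, as the force rose from -7 to -1.2. I'll release, retreat and take a look.

>>> move_arm --pt "0 0 0 0 35" --pt "0 0 0 0 55" --pt "0 0 0 0 55" --pt "0 0 0 0 55" --pt "0 0 0.01 0 55" --pt "0 0 0.03 0 55" --pt "0 0 0.04 0 55" --pt "-0.02 -0.02 0.04 0 55" --pt "-0.02 -0.04 0.01 0 55" --pt "-0.025 -0.042 0 0 55" --pt "-0.025 -0.042 0 0 55" --pt "-0.025 -0.042 0 0 55"

```text
time: 8.95
eef_pos: [0.5206, -0.0008, 0.2992]
orientation: [180.0, -0.1, 0.8]
wrist_force: [-0.6, -0.4, 0.3]
opening: 0.549
grip_force: 0.0
```

Run:
```python
from h import *
o=bot.observe(); print(o['eef_pos'])
im=bot.camera('scene'); cv2.imwrite('pics/s2.png',cv2.resize(im[120:360,200:520,::-1],None,fx=2,fy=2,interpolation=cv2.INTER_CUBIC))
c=cam('scene'); print(proj(c,(.636,.186,.182)))
```

```text
[ 0.52058858 -0.00077162  0.2992369 ]
[330.06989031 257.50264032]
```

View pics/s2.png

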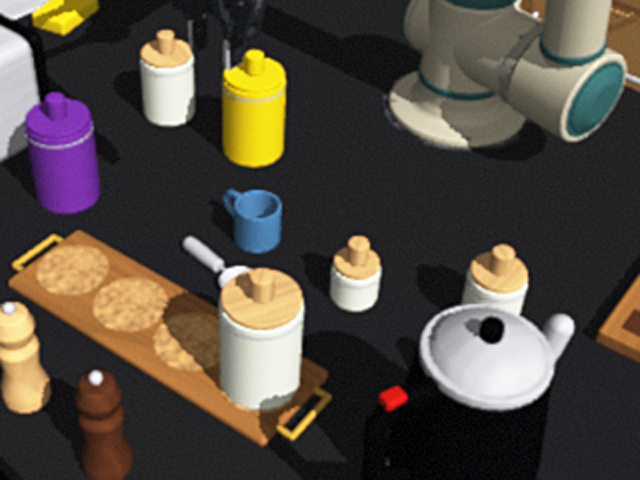

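The tallest stands on round_1 with its knob top at (331.5,257); predicted (330,257.5). Next is A (large).

>>> move_arm --pt "-0.01 -0.015 0 0 55" --pt "-0.02 -0.033 0 0 55" --pt "-0.022 -0.037 0 0 55" --pt "-0.022 -0.037 0 0 55" --pt "-0.022 -0.037 0 0 55" --pt "-0.022 -0.037 0 0 55" --pt "-0.022 -0.037 -0.01 0 55" --pt "-0.02 -0.034 -0.02 0 55" --pt "-0.015 -0.026 -0.02 0 55" --pt "-0.006 -0.01 -0.01 0 55" --pt "0 0 0 0 55" --pt "0 0 0 0 55"

```text
time: 10.2
eef_pos: [0.3413, -0.302, 0.2388]
orientation: [-180.0, -0.1, 0.7]
wrist_force: [0.2, 0.1, 0.6]
opening: 0.55
grip_force: 0.0
```

Run:
```python
from h import *
o=bot.observe(); im=bot.camera('wrist'); print(o['eef_pos'],o['orientation'])
c=cam('wrist',o); p=proj(c,(.337,-.306,.14)); print(p, proj(c,(.347,-.306,.14)),proj(c,(.337,-.296,.14)))
x,y=int(p[0]),int(p[1]); print(x,y)
cv2.imwrite('pics/w4.png',cv2.resize(im[y-75:y+75,x-100:x+100,::-1],None,fx=3,fy=3,interpolation=cv2.INTER_CUBIC))
```

```text
[ 0.34128331 -0.30196176  0.23877113] [-1.79990270e+02 -7.42257186e-02  7.02898044e-01]
[324.06579059 245.24210174] [324.27748617 233.14038395] [311.45896173 245.11093646]
324 245
```

View pics/w4.png

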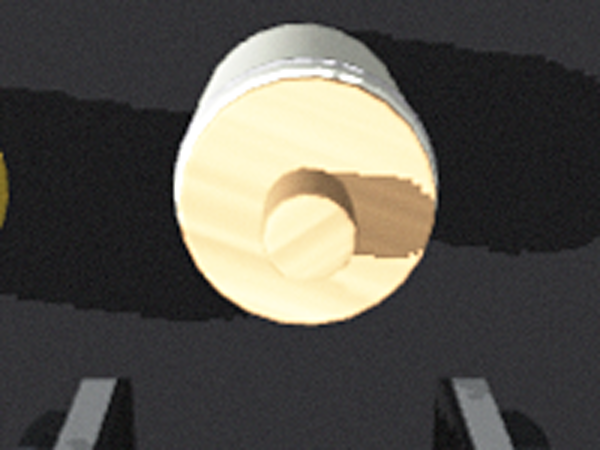

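The white canister's knob is at about (327,249), so A is at (0.334,-0.308).

>>> move_arm --pt "-0.007 -0.006 -0.01 0 55" --pt "0 0 -0.025 0 55" --pt "0 0 -0.025 0 55" --pt "0 0 -0.025 0 55" --pt "0 0 -0.015 0 55" --pt "0 0 -0.009 0 55" --pt "0 0 -0.003 0 55" --pt "0 0 0 0 55" --pt "0 0 0 0 0" --pt "0 0 0 0 0" --pt "0 0 0 0 0" --pt "0 0 0 0 0"

```text
time: 11.45
eef_pos: [0.334, -0.3089, 0.1275]
orientation: [179.9, -0.1, 0.7]
wrist_force: [-1.2, 1.4, 5.1]
opening: 0.226
grip_force: 78.2
```

>>> move_arm --pt "0 0 0 0 0" --pt "0 0 0.005 0 0" --pt "0 0 0.015 0 0" --pt "0 0 0.025 0 0" --pt "0 0 0.03 0 0" --pt "0 0 0.03 0 0" --pt "0 0 0.03 0 0" --pt "0.006 0.007 0.03 0 0" --pt "0.012 0.015 0.02 0 0" --pt "0.017 0.021 0.015 0 0" --pt "0.02 0.025 0 0 0" --pt "0.02 0.025 0 0 0"

```text
time: 12.65
eef_pos: [0.4088, -0.2145, 0.3264]
orientation: [180.0, -0.0, 0.7]
wrist_force: [-0.2, 0.0, -5.0]
opening: 0.228
grip_force: 78.7
```

>>> move_arm --pt "0.022 0.0275 0 0 0" --pt "0.022 0.0275 0 0 0" --pt "0.022 0.0275 0 0 0" --pt "0.022 0.0275 0 0 0" --pt "0.022 0.0275 0 0 0" --pt "0.022 0.0275 0 0 0" --pt "0.022 0.0275 0 0 0" --pt "0.022 0.0275 0 0 0" --pt "0.022 0.0275 0 0 0" --pt "0.02 0.025 0 0 0" --pt "0.014 0.018 0 0 0" --pt "0.006 0.008 0 0 0"

```text
time: 13.85
eef_pos: [0.6473, 0.085, 0.3245]
orientation: [-180.0, 0.1, 0.8]
wrist_force: [1.0, 0.1, -4.3]
opening: 0.226
grip_force: 78.7
```

>>> move_arm --pt "0 0.001 0 0 0" --pt "0 0 -0.005 0 0" --pt "0 0 -0.015 0 0" --pt "0 0 -0.025 0 0" --pt "0 0 -0.025 0 0" --pt "0 0 -0.025 0 0" --pt "0 0 -0.025 0 0" --pt "0 0 -0.02 0 0" --pt "0 0 -0.012 0 0" --pt "0 0 -0.005 0 0" --pt "0 0 0 0 0"

```text
time: 14.95
eef_pos: [0.6461, 0.0834, 0.169]
orientation: [180.0, 0.0, 0.7]
wrist_force: [0.0, 0.3, -4.6]
opening: 0.225
grip_force: 78.7
```

>>> move_arm --pt "0.003 0.003 -0.008 0 0" --pt "0 0 -0.008 0 0" --pt "0 0 -0.004 0 0" --pt "0 0 -0.003 0 0" --pt "0 0 -0.0015 0 0" --pt "0 0 -0.0005 0 0" --pt "0 0 0 0 0"

```text
time: 15.65
eef_pos: [0.6497, 0.0872, 0.1449]
orientation: [-180.0, -0.1, 0.7]
wrist_force: [-1.2, 0.2, 0.8]
opening: 0.224
grip_force: 80.0
```

>>> move_arm --pt "0 0 0 0 35" --pt "0 0 0 0 55" --pt "0 0 0 0 55" --pt "0 0 0 0 55" --pt "0 0 0.01 0 55" --pt "0 0 0.03 0 55" --pt "0 0 0.04 0 55" --pt "-0.02 0 0.03 0 55" --pt "-0.035 0 0 0 55" --pt "-0.035 0.01 0 0 55" --pt "-0.035 0.02 0 0 55" --pt "-0.03 0.03 0 0 55"

```text
time: 16.85
eef_pos: [0.493, 0.1466, 0.2551]
orientation: [180.0, -0.1, 0.6]
wrist_force: [0.3, 1.4, 0.7]
opening: 0.548
grip_force: 0.0
```

>>> move_arm --pt "-0.03 0.03 0 0 55" --pt "-0.03 0.03 0 0 55" --pt "-0.03 0.03 0 0 55" --pt "-0.025 0.03 -0.01 0 55" --pt "-0.015 0.02 -0.015 0 55" --pt "-0.006 0.01 -0.01 0 55" --pt "0 0.003 0 0 55" --pt "0 0 0 0 55" --pt "0 0 0 0 55"

```text
time: 17.75
eef_pos: [0.3599, 0.2996, 0.2197]
orientation: [180.0, -0.1, 0.6]
wrist_force: [0.7, -0.8, 0.7]
opening: 0.548
grip_force: 0.0
```

Run:
```python
from h import *
o=bot.observe(); im=bot.camera('wrist'); print(o['eef_pos'],o['orientation'])
c=cam('wrist',o); q=(.359,.301,.115); p=proj(c,q); print(p, proj(c,np.add(q,(.01,0,0))),proj(c,np.add(q,(0,.01,0))))
x,y=int(p[0]),int(p[1]); print(x,y)
cv2.imwrite('pics/w5.png',cv2.resize(im[y-75:y+75,x-100:x+100,::-1],None,fx=3,fy=3,interpolation=cv2.INTER_CUBIC))
```

```text
[0.35991859 0.29961317 0.21965843] [ 1.79995351e+02 -8.59645542e-02  6.43078817e-01]
[317.25410404 238.93457131] [317.36974119 226.96317328] [304.85699189 238.81798248]
317 238
```

View pics/w5.png

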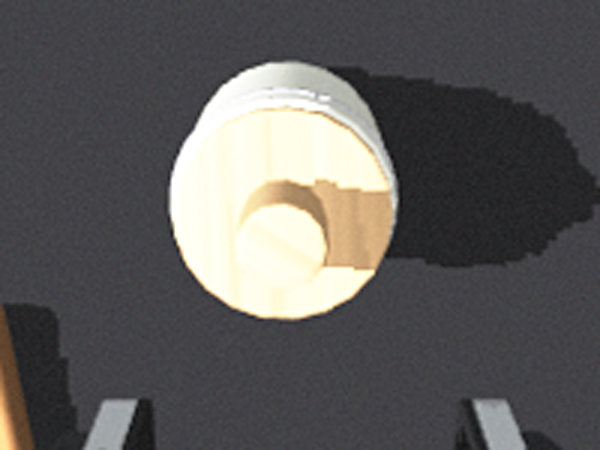

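The knob is at about (311,246), so D (small) is at (0.353,0.306).

>>> move_arm --pt "-0.0065 0.0065 -0.01 0 55" --pt "0 0 -0.025 0 55" --pt "0 0 -0.025 0 55" --pt "0 0 -0.025 0 55" --pt "0 0 -0.02 0 55" --pt "0 0 -0.01 0 55" --pt "0 0 -0.003 0 55" --pt "0 0 0 0 55" --pt "0 0 0 0 0" --pt "0 0 0 0 0" --pt "0 0 0 0 0" --pt "0 0 0 0 0"

```text
time: 19.0
eef_pos: [0.3528, 0.3067, 0.1024]
orientation: [-180.0, -0.1, 0.7]
wrist_force: [-0.3, -1.7, 6.2]
opening: 0.23
grip_force: 78.2
```

>>> move_arm --pt "0 0 0 0 0" --pt "0 0 0.005 0 0" --pt "0 0 0.015 0 0" --pt "0 0 0.025 0 0" --pt "0 0 0.03 0 0" --pt "0 0 0.03 0 0" --pt "0 0 0.03 0 0" --pt "0.006 -0.006 0.03 0 0" --pt "0.012 -0.012 0.02 0 0" --pt "0.017 -0.017 0.015 0 0" --pt "0.022 -0.023 0 0 0" --pt "0.022 -0.023 0 0 0"

```text
time: 20.2
eef_pos: [0.4314, 0.2251, 0.3017]
orientation: [-180.0, -0.1, 0.8]
wrist_force: [-0.2, 0.5, -3.4]
opening: 0.23
grip_force: 78.6
```

>>> move_arm --pt "0.022 -0.023 0 0 0" --pt "0.022 -0.023 0 0 0" --pt "0.022 -0.023 0 0 0" --pt "0.022 -0.023 0 0 0" --pt "0.022 -0.023 0 0 0" --pt "0.022 -0.023 0 0 0" --pt "0.022 -0.023 0 0 0" --pt "0.022 -0.023 0 0 0" --pt "0.022 -0.023 0 0 0" --pt "0.018 -0.018 0 0 0" --pt "0.01 -0.01 0 0 0" --pt "0.004 -0.003 0 0 0"

```text
time: 21.4
eef_pos: [0.6614, -0.0133, 0.3001]
orientation: [-180.0, 0.1, 0.6]
wrist_force: [-0.7, 0.7, -3.0]
opening: 0.226
grip_force: 78.6
```

>>> move_arm --pt "0 0 0 0 0" --pt "0 0 -0.005 0 0" --pt "0 0 -0.015 0 0" --pt "0 0 -0.025 0 0" --pt "0 0 -0.025 0 0" --pt "0 0 -0.025 0 0" --pt "0 0 -0.025 0 0" --pt "0 0 -0.02 0 0" --pt "0 0 -0.012 0 0" --pt "0 0 -0.005 0 0" --pt "0 0 0 0 0"

```text
time: 22.5
eef_pos: [0.6607, -0.0119, 0.144]
orientation: [-180.0, 0.0, 0.7]
wrist_force: [-0.2, 0.1, -3.6]
opening: 0.226
grip_force: 78.6
```

>>> move_arm --pt "0.001 -0.0005 -0.008 0 0" --pt "0 0 -0.008 0 0" --pt "0 0 -0.004 0 0" --pt "0 0 -0.003 0 0" --pt "0 0 -0.0015 0 0" --pt "0 0 -0.0005 0 0" --pt "0 0 0 0 0"

```text
time: 23.2
eef_pos: [0.6623, -0.0132, 0.1197]
orientation: [180.0, -0.1, 0.7]
wrist_force: [-0.6, -1.1, 0.8]
opening: 0.229
grip_force: 79.5
```

>>> move_arm --pt "0 0 0 0 35" --pt "0 0 0 0 55" --pt "0 0 0 0 55" --pt "0 0 0 0 55" --pt "0 0 0.01 0 55" --pt "0 0 0.03 0 55" --pt "0 0 0.04 0 55" --pt "-0.02 0 0.03 0 55" --pt "-0.035 0.01 0 0 55" --pt "-0.035 0.02 0 0 55" --pt "-0.035 0.03 0 0 55" --pt "-0.03 0.03 0 0 55"

```text
time: 24.4
eef_pos: [0.5053, 0.0776, 0.23]
orientation: [-180.0, -0.1, 0.6]
wrist_force: [-0.3, 1.0, 1.3]
opening: 0.548
grip_force: 0.0
```

>>> move_arm --pt "-0.03 0.03 0 0 55" --pt "-0.02 0.03 -0.01 0 55" --pt "-0.011 0.015 -0.02 0 55" --pt "-0.005 0.006 -0.01 0 55" --pt "0 0.002 0 0 55" --pt "0 0 0 0 55" --pt "0 0 0 0 55"

```text
time: 25.1
eef_pos: [0.4426, 0.1595, 0.1898]
orientation: [180.0, -0.1, 0.7]
wrist_force: [-0.1, 0.2, -0.6]
opening: 0.548
grip_force: 0.0
```

Run:
```python
from h import *
o=bot.observe(); im=bot.camera('wrist'); print(o['eef_pos'],o['orientation'])
c=cam('wrist',o); q=(.441,.160,.09); p=proj(c,q); print(p, proj(c,np.add(q,(.01,0,0))),proj(c,np.add(q,(0,.01,0))))
x,y=int(p[0]),int(p[1]); print(x,y)
cv2.imwrite('pics/w6.png',cv2.resize(im[y-75:y+75,x-100:x+100,::-1],None,fx=3,fy=3,interpolation=cv2.INTER_CUBIC))
```

```text
[0.44257493 0.15950052 0.18984944] [ 1.79989082e+02 -1.15873653e-01  6.53217262e-01]
[318.33870883 241.60315557] [318.47133926 229.46407621] [305.73955209 241.483317  ]
318 241
```

View pics/w6.png

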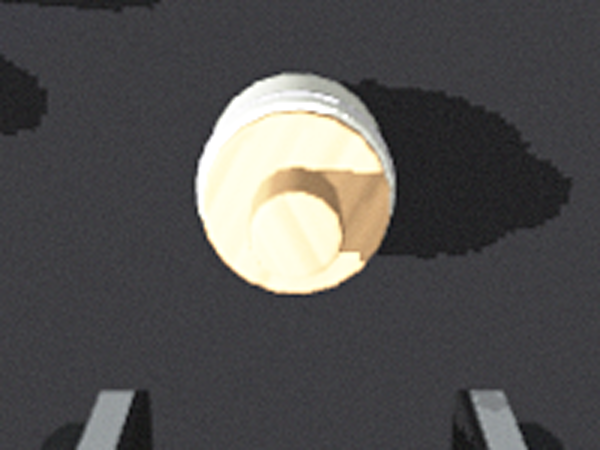

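The knob is at (317,244), so C (smallest) is at (0.439,0.161).

>>> move_arm --pt "-0.004 0.0015 -0.01 0 55" --pt "0 0 -0.025 0 55" --pt "0 0 -0.025 0 55" --pt "0 0 -0.025 0 55" --pt "0 0 -0.017 0 55" --pt "0 0 -0.008 0 55" --pt "0 0 -0.003 0 55" --pt "0 0 0 0 55" --pt "0 0 0 0 0" --pt "0 0 0 0 0" --pt "0 0 0 0 0" --pt "0 0 0 0 0"

```text
time: 26.35
eef_pos: [0.4379, 0.1614, 0.0773]
orientation: [180.0, -0.1, 0.7]
wrist_force: [-1.3, -1.1, 5.7]
opening: 0.228
grip_force: 78.2
```

>>> move_arm --pt "0 0 0 0 0" --pt "0 0 0.005 0 0" --pt "0 0 0.015 0 0" --pt "0 0 0.025 0 0" --pt "0 0 0.03 0 0" --pt "0 0 0.03 0 0" --pt "0 0 0.03 0 0" --pt "0.006 -0.007 0.03 0 0" --pt "0.012 -0.014 0.02 0 0" --pt "0.017 -0.02 0.015 0 0" --pt "0.02 -0.023 0 0 0" --pt "0.02 -0.023 0 0 0"

```text
time: 27.55
eef_pos: [0.5125, 0.0741, 0.2769]
orientation: [-180.0, -0.1, 0.7]
wrist_force: [1.1, 0.0, -2.1]
opening: 0.226
grip_force: 78.5
```

>>> move_arm --pt "0.02 -0.023 0 0 0" --pt "0.02 -0.023 0 0 0" --pt "0.02 -0.023 0 0 0" --pt "0.02 -0.023 0 0 0" --pt "0.02 -0.023 0 0 0" --pt "0.02 -0.023 0 0 0" --pt "0.02 -0.023 0 0 0" --pt "0.014 -0.016 0 0 0" --pt "0.006 -0.007 0 0 0" --pt "0.001 -0.001 0 0 0" --pt "0 0 0 0 0" --pt "0 0 0 0 0"

```text
time: 28.75
eef_pos: [0.6722, -0.1092, 0.2763]
orientation: [-180.0, 0.0, 0.8]
wrist_force: [-0.4, 0.8, -2.1]
opening: 0.23
grip_force: 78.6
```

>>> move_arm --pt "0 0 -0.005 0 0" --pt "0 0 -0.015 0 0" --pt "0 0 -0.025 0 0" --pt "0 0 -0.025 0 0" --pt "0 0 -0.025 0 0" --pt "0 0 -0.025 0 0" --pt "0 0 -0.02 0 0" --pt "0 0 -0.012 0 0" --pt "0 0 -0.005 0 0" --pt "0 0 0 0 0" --pt "0 0 0 0 0"

```text
time: 29.85
eef_pos: [0.6737, -0.1105, 0.1202]
orientation: [180.0, -0.1, 0.7]
wrist_force: [-0.1, 0.6, -2.2]
opening: 0.23
grip_force: 78.6
```

>>> move_arm --pt "0.001 -0.001 -0.008 0 0" --pt "0 0 -0.008 0 0" --pt "0 0 -0.005 0 0" --pt "0 0 -0.003 0 0" --pt "0 0 -0.0015 0 0" --pt "0 0 -0.0005 0 0" --pt "0 0 0 0 0"

```text
time: 30.55
eef_pos: [0.674, -0.1116, 0.0946]
orientation: [180.0, -0.0, 0.7]
wrist_force: [-2.5, 1.2, 4.4]
opening: 0.225
grip_force: 80.2
```

>>> move_arm --pt "0 0 0 0 35" --pt "0 0 0 0 55" --pt "0 0 0 0 55" --pt "0 0 0 0 55" --pt "0 0 0.01 0 55" --pt "0 0 0.03 0 55" --pt "-0.01 0.01 0.04 0 55" --pt "-0.02 0.03 0.04 0 55" --pt "-0.02 0.035 0.03 0 55" --pt "-0.02 0.035 0.03 0 55" --pt "-0.02 0.03 0.03 0 55" --pt "-0.015 0.015 0.01 0 55"

```text
time: 31.75
eef_pos: [0.5706, 0.0432, 0.3144]
orientation: [-180.0, -0.4, 0.8]
wrist_force: [0.4, 0.9, -0.5]
opening: 0.55
grip_force: 0.0
```

>>> move_arm --pt "0 0 0 0 55" --pt "0 0 0 0 55" --pt "0 0 0 0 55"

```text
time: 32.05
eef_pos: [0.5707, 0.0399, 0.3081]
orientation: [180.0, 0.1, 0.6]
wrist_force: [0.1, -0.9, -0.5]
opening: 0.548
grip_force: 0.0
```

Run:
```python
from h import *
o=bot.observe(); im=bot.camera('wrist'); print(o['eef_pos'],o['time'],o['wrist_force'])
c=cam('wrist',o); cv2.imwrite('pics/w7.png',im[:,:,::-1])
for P in [(.636,.186,.182),(.649,.087,.157),(.662,-.0125,.132),(.675,-.112,.107),(.45,.0,.058)]: print(proj(c,P).round(1))
```

```text
[0.57069209 0.03992454 0.30808311] 32.05 [ 0.14519203 -0.868246   -0.45611356]
[137.7 150. ]
[265.1 134.1]
[376.5 120.3]
[474.4 108.1]
[347.5 291.7]
```

View pics/w7.png

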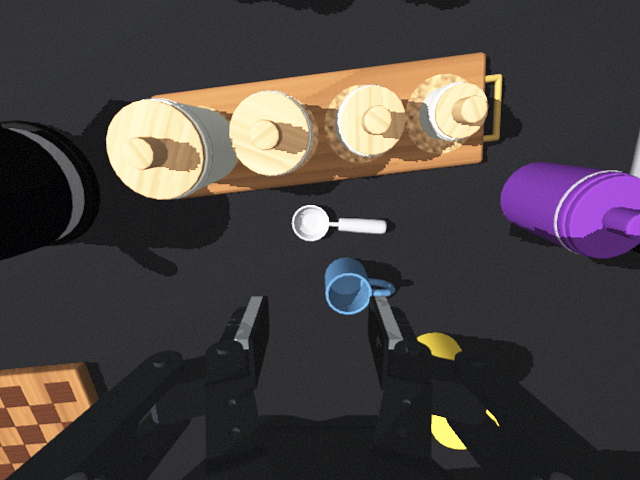

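All four stand upright on their rounds in order. Knob tops are at (139,151), (265,134), (377,120) and (474,106), within about 2 px of the predicted positions. The cup is unmoved at (348,292). Handing in.

```bash
python3 -c "
from rig import bot
print(bot.close_job())"
```

```text
the job is handed in; nothing more can be done
None
```

All four canisters stand upright on their cork rounds, tallest at the kettle end down to shortest at the toaster end, with the cup untouched; I handed the job in at about 32 s, and no verdict was returned.

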